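Cover the mug with its lid

ROBOT

A 6-joint arm with a two-finger parallel gripper is mounted at the origin on a cart in front of the work surface, level with it; the furniture and walls round the work are solid. World frame = base frame: x ahead of the robot, y to its left, z up, the work surface at z = 0. Lengths are in m, angles in rad, forces in N, time in s.
With the tool pointing down it reaches from about 0.375 to 0.9 m from the base axis. Payload 3.1 kg.
Tool frame: the origin (TCP) lies at the very end of the fingers, on their centre line; the grasp point (between the pads) lies 19 mm behind it; z points along the fingers, y is the line along which they close (so a half turn about z gives the same grasp; the last joint's range is limited). The gripper opens to 87 mm and grips with 3 to 60 N. Pads are 19 mm wide; open, the fingers measure 117 mm over their backs; the gripper's body (75 mm by 190 mm) begins 51 mm behind the grasp point.
Start: joints at [-1.351, 0.527, 1.433, -0, 1.181, -0.178], TCP at [0.242, -0.576, 0.223] pointing down, gripper open.
Joint ranges: [-3.08, 3.08], [-0.75, 2.2], [0.22, 2.44], [-1.43, 4.57], [0, 2.65], [-2.85, 2.85]. Speed limits (rad/s): [2.79, 2.79, 3.14, 3.14, 3.14, 3.14].

INTERFACE

Orientations are given as a unit quaternion [x, y, z, w].
In Python, from rig import robot gives the robot as it stands. The module is installed in compiled form; this text tells all that it offers.
- The arm moves only by the tool play_rows, never from a script. Its argument "steps" is one flat list of numbers, 5 for each row, row after row: the opening, from -1 (shut) to 1 (fully open), then the shift along the tool's x, y, z as a fraction of full scale, then the turn about the tool's z as a fraction of full scale. In form: [claw, tx, ty, tz, twist, claw, tx, ty, tz, twist, ...]. A call has exactly 10 rows; each row shifts and turns the commanded pose from where the row before left it, along the tool's axes as they then stand; what a row does not reach is not made up. Full scale, the value 1, is 0.03 m for a shift and 0.1 rad for a turn. A row lasts 1/10 s, in which the tool goes at most 50 mm and 8.59 degrees, less where a joint would pass 70% of its speed; a pose out of reach is approached as far as the arm can. A call with a number of a shift or a turn outside -1 to 1 is refused whole. A call with a gripper value outside its range is refused whole. The fingers move at their own pace and stop on an object; "grip_force" is the grip in N (left out, the last holds). Time passes only in rows, so rows that do not move let the fingers close, or fill a call up. It gives the time, the measured TCP pose, the force, the opening and the grip force at its end, in the units of the state.
- robot.get_obs(): the state, without advancing time (a new reading comes with each control period).
- robot.camera(name): name is "scene" or "top"; returns a dict with "image" (420x560x3 uint8, red, green, blue), "mtx" (3x3 intrinsics, pixels), "rvec" (rotation vector, rad) and "tvec" (3), from world to camera coordinates, as OpenCV has them. Camera axes: x right, y down, z forward; pixel columns grow to the right and rows downward; lengths in m; the calibration is good to about 2 mm. A picture is of the moment at which its call begins. There is no depth.
- robot.hand_in(): hands the job in; it is judged then, once.
The state is a dict: "time": time; "q": joint angles; "joint_velocities": joint speeds; "joint_torque": joint torques, N m; "position": TCP position; "tool_rot": TCP orientation; "ft_force": force on the tool from outside, world axes, zero at the start; "moment": the same for the moment, N m; "grip_width": finger opening in m; "grip_force": force on a finger pad.
Only numpy, scipy, OpenCV 4.12 (cv2) and the standard library are available. Lean on these libraries where they do the work, as an engineer would, in place of code of your own. Each camera call takes 0.05 s, during which the arm holds its last target. There are 200 camera calls.

TASK

Put the wooden lid on the mug. The lid stands on edge in the two-slot wooden stand (the other disc there is a plain coaster: leave it in its slot): lift the lid out, lay it flat on the desk with its knob up and let go, then take it again and set it gently on the mug, so that it sits level on the rim with its plug inside the mouth. Leave the mug upright on the desk and do not knock the spray bottle or the note block about.

Things in the scene. Friction and masses are not known exactly. Their poses are not given: they have to be found in the camera images.
- lid: Round pale wooden mug lid, 0.1 kg: disc 100 mm wide, 8 mm thick, knob on top, dark plug 64 mm wide, 6 mm deep below. Origin: centre of the disc's underside, which sits on the rim; z out through the knob: disc z 0 to 8 mm, knob 8 to 38, plug -6 to 0. Flat on the desk it rests on its plug, origin 6 mm up. Set down tilted on its edge and let go, it topples to the side it leans to.
- coaster: Plain cork disc without knob or plug, 100 mm across, 8 mm thick, standing on edge in the other slot. Origin: centre of the face turned to the robot; z along its axis.
- stand: Fixed wooden block 150 x 110 x 20 mm with two slots, each 10 mm wide, 67 mm long (along the stand's y) and 12 mm deep, centred at x = -40 and +40 mm. Origin: centre of its underside; x points away from the robot, turned by up to 0.35 rad.
- mug: Loose white mug, 0.27 kg, 92 mm across the rim, 95 mm high, with a handle towards its -y. Origin on the underside, between bowl and handle (16.5 mm towards -y from the bowl's axis); z up.
- mug_rim (a point): Centre of the mug's mouth, at rim height (95 mm above the desk). The lid's plug has 3 to 10 mm of play all round in the mouth; when the lid is seated its origin lies at this height.
- spray: Small brown pump bottle, 43 mm across, 128 mm high, loose bystander on the far side; origin at the centre of its underside.
- notes: Block of yellow sticky notes, 76 x 77 x 22 mm, loose bystander on the left; origin at the centre of its underside.
- lid_knob (a point): Middle of the lid's knob, 24 mm from the lid's origin along its z. The knob is round, 26 mm across. At the start the lid stands on edge in one of the stand's slots, leaning up to 0.2 rad, knob away from the robot (lid z about along the stand's x), top edge about 108 mm above the desk.
Not all that is in view belongs to the job. Leave any red or turquoise look-alike of the lid alone.

How it is judged:
On the way:
1. the lid lies flat on the desk, knob up, let go and at rest (angle between lid's own z axis and vertical below 0.1 rad and height (world z) of lid below 0.012 m and contact force between the fingers and lid below 0.1 N and linear speed of lid below 0.03 m/s), for 0.2 s.
At the end, for the whole second after the job is handed in: The lid sits on the mug, knob up, its centre within 10 mm of the mouth's centre, its disc within 3 mm (4 mm below) of the rim's height and level within 0.06 rad, released and at rest; the mug stands upright (within 0.06 rad) on the desk (horizontal distance between lid and mug_rim below 0.01 m and z of lid in the frame of mug_rim between -0.004 and 0.003 m and angle between each of lid, mug's own z axis and vertical below 0.06 rad and height (world z) of mug below 0.005 m and linear speed of lid below 0.02 m/s and contact force between the fingers and lid below 0.1 N); the robot touches nothing.
It fails at once if the mug is tipped by more than 0.35 rad (angle between mug's own z axis and vertical above 0.35 rad).
It fails at once if the lid is dropped or pressed on the mug with more than 40 N (contact force between lid and mug above 40 N).
It fails at once if the coaster is moved more than 40 mm (distance of coaster from where it was at the start of the episode above 0.04 m).
It fails at once if the spray bottle is moved more than 40 mm (distance of spray from where it was at the start of the episode above 0.04 m).
It fails at once if the note block is moved more than 40 mm (distance of notes from where it was at the start of the episode above 0.04 m).
It also fails if it takes over 64 s, if anything falls off the work surface, if the arm or the gripper's body presses on something with over 40 N, if the wrist force passes 120 N, or if a joint passes its speed limit or range.

## Working session

There is one attempt and no reset: what is moved stays moved. The work goes in short steps, Python scripts to look and compute and a tool call to move; the robot and the scene stay as the last step left them, time stands still between calls to the robot, and variables do not carry over. Pictures are saved under pics/ and viewed, at most 13 in all, crops included, and the job is handed in when it is done.

Besides the shell and the picture viewer there is one more tool, called after "Emit:" as a command line: name --argument value ..., lists and objects as JSON in quotes. play_rows: Moves the arm, as the interface text tells. Shift numbers are shares of 0.03 m and turn numbers shares of 0.1 rad, none past 1 either way. Its arguments: {"type":"object","properties":{"steps":{"type":"array"},"grip_force":{"type":"number"}},"required":["steps"]}

```bash
mkdir -p pics; ls
cat > h.py <<'E'
import numpy as np, cv2
from rig import robot
from scipy.spatial.transform import Rotation as R
def cam(n):
    c=robot.camera(n); c['R']=cv2.Rodrigues(np.array(c['rvec'],float))[0]; c['t']=np.array(c['tvec'],float).ravel(); c['mtx']=np.array(c['mtx']); return c
def save(c,f): cv2.imwrite(f,cv2.cvtColor(c['image'],cv2.COLOR_RGB2BGR))
def ray(c,u,v):
    o=-c['R'].T@c['t']; d=c['R'].T@np.linalg.inv(c['mtx'])@[u,v,1.]; return o,d/np.linalg.norm(d)
def onz(c,u,v,z):
    o,d=ray(c,u,v); return o+d*(z-o[2])/d[2]
def tri(c1,p1,c2,p2):
    o1,d1=ray(c1,*p1);o2,d2=ray(c2,*p2)
    s=np.linalg.lstsq(np.c_[d1,-d2],o2-o1,rcond=None)[0]
    a,b=o1+s[0]*d1,o2+s[1]*d2; return (a+b)/2,np.linalg.norm(a-b)
def proj(c,P): return cv2.projectPoints(np.array(P,float).reshape(-1,3),np.array(c['rvec'],float),c['t'],c['mtx'],None)[0].reshape(-1,2)
E
python3 - <<'E'
from h import *
np.set_printoptions(precision=4,suppress=True)
for n in('scene','top'):
    c=cam(n); save(c,f'pics/{n}0.png'); print(n,-c['R'].T@c['t'],c['mtx'][0,0],c['R'][2])
print(robot.get_obs())
E
```

```text
pics
scene [-0.4541  0.6133  0.7105] 445.8596116080535 [ 0.7755 -0.4189 -0.4724]
top [0.242  0.0489 1.6994] 535.5163619191773 [ 0.2111  0.0161 -0.9773]
{'time': 0.1, 'q': array([-1.3515,  0.5284,  1.4338, -0.    ,  1.1813, -0.1785]), 'joint_velocities': array([ 0.0006, -0.0027, -0.0026,  0.0001,  0.0007,  0.001 ]), 'joint_torque': array([ -0.0007, -44.0986, -17.7151,   0.0636,   0.0534,  -0.    ]), 'position': array([ 0.242 , -0.5756,  0.2217]), 'tool_rot': array([ 0.9803,  0.1976, -0.    , -0.001 ]), 'ft_force': array([-0.1409,  0.1517,  0.7782]), 'moment': array([-0.022 , -0.0048, -0.0072]), 'grip_force': 0.0, 'grip_width': 0.0876491774456089}
```

View pics/scene0.png

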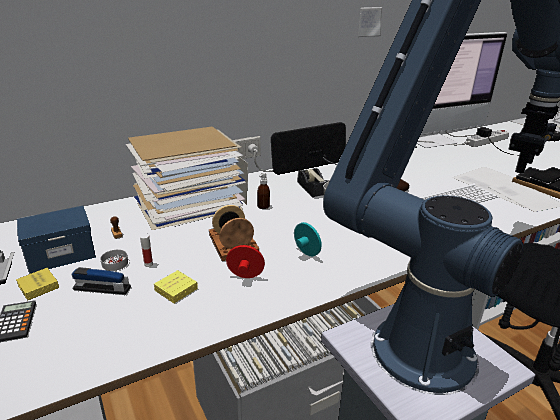

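View pics/top0.png

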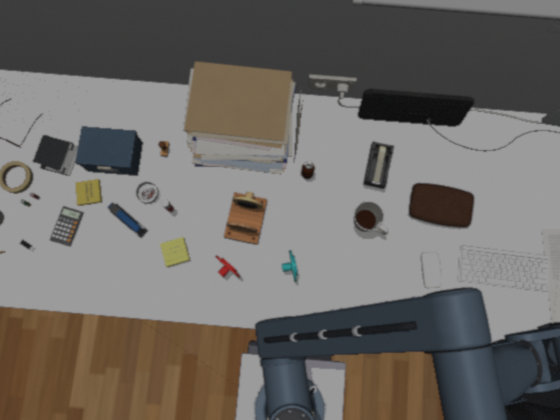

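The scene view shows the stand near (235,235): coaster in front, the lid with its dark plug behind at (230,218). The red and turquoise look-alikes are at (245,262) and (307,238). The top view shows the stand at (246,218), knob near (250,195), mug at (369,219) and spray at (308,170). The arm hides the mug in the scene view.

Run:
```python
import cv2,numpy as np
a=cv2.imread('pics/top0.png'); b=cv2.imread('pics/scene0.png')
A=cv2.resize(a[180:250,210:290],None,fx=5,fy=5,interpolation=cv2.INTER_CUBIC)
B=cv2.resize(b[195:265,195:275],None,fx=5,fy=5,interpolation=cv2.INTER_CUBIC)
C=cv2.resize(a[190:250,340:400],None,fx=4,fy=4,interpolation=cv2.INTER_CUBIC)
o=np.zeros((590,800,3),np.uint8);o[:350,:400]=A;o[:350,400:]=B;o[350:590,:240]=C
cv2.imwrite('pics/crop.png',o)
```

```text
(no output)
```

View pics/crop.png

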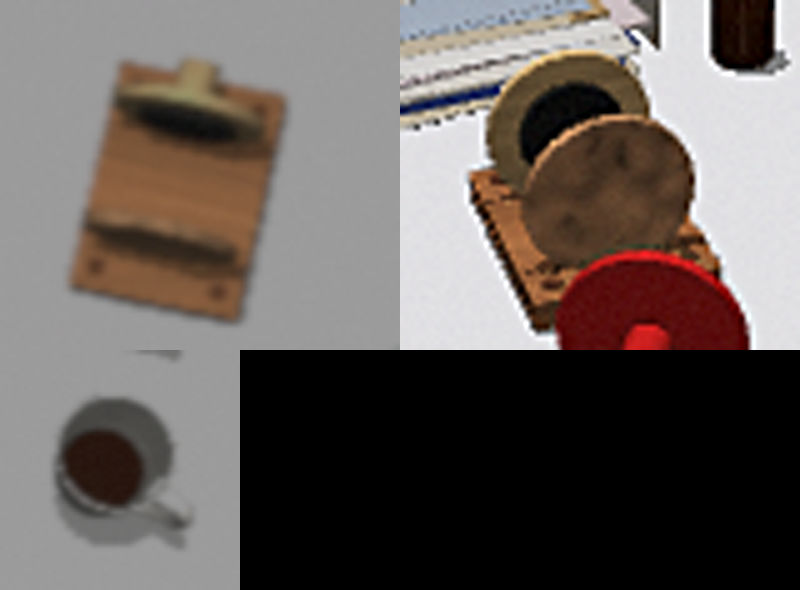

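The crops show the lid in the far slot, with its top edge at about top px (248,200) and scene px (230,205). The stand's top corners are near top px (234,192), (267,199), (258,244) and (224,238). The mug mouth is near (363,215) with the handle toward lower right.

Run:
```python
from h import *
np.set_printoptions(precision=4,suppress=True)
t=cam('top'); s=cam('scene')
g=lambda u,v:(210+u/5-.4,180+v/5-.4)
P=[onz(t,*g(*p),.02) for p in((120,62),(285,95),(240,322),(72,290))]
P=np.array(P);print(P[:,:2],[np.linalg.norm(P[i]-P[(i+1)%4]) for i in range(4)])
c=P.mean(0); d=P[0]+P[1]-P[2]-P[3]; y=P[0]+P[3]-P[1]-P[2]
print('stand',c,np.arctan2(d[1],d[0]),np.arctan2(-y[0],y[1]))
# lid top edge: bright pale pixels in the top view
hsv=cv2.cvtColor(t['image'],cv2.COLOR_RGB2HSV)
print('hsv at rim,knob,wood',[hsv[v,u] for u,v in((248,200),(250,194),(245,215))])
for p in ((120,95),(190,97),(262,125),(200,62)): print(p,onz(t,*g(*p),.108))
L=tri(t,g(190,97),s,(230,205));print('tri lidtop',L)
phi=np.arctan2(d[1],d[0]); ex=np.array([np.cos(phi),np.sin(phi),0])
print('slot far',c+.04*ex-[0,0,.01])
# scene ellipse of lid (dark plug + disc contour) 
h2=cv2.cvtColor(s['image'],cv2.COLOR_RGB2HSV); print([h2[v,u] for u,v in((220,213),(230,207),(228,217),(245,225))])
# mug
C=lambda u,v:(340+u/4-.4,190+v/4-.4)
print('mug',onz(t,*C(115,457),.095),[onz(t,*C(*q),.095) for q in((57,457),(173,457),(115,398),(115,516))])
```

```text
[[0.6492 0.2339]
 [0.6365 0.1257]
 [0.487  0.1407]
 [0.4983 0.2488]] [np.float64(0.10895839027674512), np.float64(0.15021417688730757), np.float64(0.10869970819407342), np.float64(0.15160497411108675)]
stand [0.5677 0.1873 0.02  ] -0.09911272942057885 -0.11055108620059687
hsv at rim,knob,wood [array([ 24,  84, 116], dtype=uint8), array([ 19,  97, 152], dtype=uint8), array([ 13, 137, 134], dtype=uint8)]
(120, 95) [0.6072 0.2221 0.108 ]
(190, 97) [0.6096 0.1793 0.108 ]
(262, 125) [0.5959 0.1339 0.108 ]
(200, 62) [0.632  0.1754 0.108 ]
tri lidtop (array([0.6093, 0.178 , 0.1054]), np.float64(0.003500542246959282))
slot far [0.6075 0.1833 0.01  ]
[array([ 16, 118,  93], dtype=uint8), array([ 17, 118,  93], dtype=uint8), array([90, 26, 10], dtype=uint8), array([ 13, 138,  72], dtype=uint8)]
mug [ 0.3264 -0.2061  0.095 ] [array([ 0.3227, -0.1634,  0.095 ]), array([ 0.33  , -0.2488,  0.095 ]), array([ 0.3695, -0.2039,  0.095 ]), array([ 0.2837, -0.2083,  0.095 ])]
```

Emit:
play_rows --steps '[0.15,0,0,-0.2,-1,0.15,0,0,-0.2,-1,0.15,0,0,-0.2,-1,0.15,0,0,-0.2,-1,0.15,0,0,-0.2,-1,0.15,0,0,-0.2,-1,0.15,0,0,-0.2,-1,0.15,0,0,0,-1,0.15,0,0,0,-1,0.15,0,0,0,-1]' --grip_force 15

```text
time: 1.2
position: [0.2421, -0.5759, 0.2643]
tool_rot: [0.764, 0.645, 0.0, -0.0]
ft_force: [-1.2, -0.1, -0.4]
grip_width: 0.0501
grip_force: 0.0
```

```bash
cat >> h.py <<'E'
def to(x,y,z=None,psi=None):
    "print tool-frame rows needed to reach a target"
    o=robot.get_obs(); p=np.array(o['position']); M=R.from_quat(o['tool_rot']).as_matrix()
    ps=np.arctan2(M[1,0],M[0,0]); d=M.T@(np.array([x,y,p[2] if z is None else z])-p)
    print('t',o['time'],'pos',p.round(4),'psi',ps.round(4),'q',np.round(o['q'],3),'w',round(o['grip_width'],4),'F',np.round(o['ft_force'],2),'gf',o['grip_force'])
    print('rows of shift',(d/.03).round(3),'twist', None if psi is None else round(-(psi-ps)/.1,3),'tilt',M[2,2])
E
python3 - <<'E'
from h import *
to(.608,.182,.2,1.466)
t=cam('top');C=lambda u,v:(340+u/4-.4,190+v/4-.4)
print('mug',onz(t,*C(115,107),.095),[onz(t,*C(*q),.095) for q in((57,107),(173,107),(115,48),(115,166))])
E
```

```text
t 1.2 pos [ 0.2421 -0.5759  0.2643] psi 1.402 q [-1.351  0.485  1.385 -0.     1.272 -1.183] w 0.0501 F [-1.25 -0.07 -0.37] gf 0.0
rows of shift [26.954  7.778  2.156] twist -0.64 tilt -0.9999998487763316
mug [ 0.58988349 -0.19278995  0.095     ] [array([ 0.58609478, -0.14859948,  0.095     ]), array([ 0.59367262, -0.23698527,  0.095     ]), array([ 0.63615033, -0.19044799,  0.095     ]), array([ 0.54416424, -0.1951042 ,  0.095     ])]
```

Emit:
play_rows --steps '[0.15,0,0,0,-0.64,0.15,0.95,0.34,0,0,0.15,0.95,0.34,0,0,0.15,0.95,0.34,0,0,0.15,0.95,0.34,0,0,0.15,0.95,0.34,0,0,0.15,0.95,0.34,0,0,0.15,0.95,0.34,0,0,0.15,0.95,0.34,0,0,0.15,0.95,0.34,0,0]'

```text
time: 2.25
position: [0.3616, -0.33, 0.2645]
tool_rot: [0.745, 0.667, 0.0, -0.0]
ft_force: [0.4, -0.4, 0.3]
grip_width: 0.0501
grip_force: 0.0
```

Emit:
play_rows --steps '[0.15,0.95,0.34,0,0,0.15,0.95,0.34,0,0,0.15,0.95,0.34,0,0,0.15,0.95,0.34,0,0,0.15,0.95,0.34,0,0,0.15,0.95,0.34,0,0,0.15,0.95,0.34,0,0,0.15,0.95,0.34,0,0,0.15,0.95,0.34,0,0,0.15,0.95,0.34,0,0]'

```text
time: 3.25
position: [0.494, -0.0577, 0.2646]
tool_rot: [0.745, 0.667, -0.0, 0.0]
ft_force: [-0.2, 0.8, -0.5]
grip_width: 0.0502
grip_force: 0.0
```

Emit:
play_rows --steps '[0.15,0.9,0.34,0,0,0.15,0.9,0.34,0,0,0.15,0.9,0.34,0,0,0.15,0.9,0.34,0,0,0.15,0.9,0.34,0,0,0.15,0.9,0.34,0,0,0.15,0.9,0.34,0.5,0,0.15,0.9,0.34,0.5,0,0.15,0.5,0.2,0.5,0,0.15,0,0,0,0]'

```text
time: 4.25
position: [0.6049, 0.1629, 0.2169]
tool_rot: [0.744, 0.668, -0.002, -0.002]
ft_force: [-0.6, -0.0, -0.2]
grip_width: 0.0501
grip_force: 0.0
```

Run:
```python
from h import *
to(.608,.182,.083,1.466)
s=cam('scene');save(s,'pics/s1.png');t=cam('top');save(t,'pics/t1.png')
a=cv2.imread('pics/s1.png'); b=cv2.imread('pics/t1.png')
o=np.zeros((560,800,3),np.uint8)
o[:280,:400]=cv2.resize(a[190:260,180:280],None,fx=4,fy=4,interpolation=2);o[280:,:400]=cv2.resize(b[180:250,200:300],None,fx=4,fy=4,interpolation=2)
o[:280,400:]=cv2.resize(a[150:220,330:430],None,fx=4,fy=4,interpolation=2);o[280:,400:]=cv2.resize(b[180:250,320:420],None,fx=4,fy=4,interpolation=2)
cv2.imwrite('pics/v1.png',o)
```

```text
t 4.25 pos [0.6049 0.1629 0.2169] psi 1.4628 q [0.085 0.537 1.431 0.    1.177 0.192] w 0.0501 F [-0.6  -0.04 -0.21] gf 0.0
rows of shift [0.647 0.053 4.463] twist -0.032 tilt -0.9999900974206751
```

View pics/v1.png

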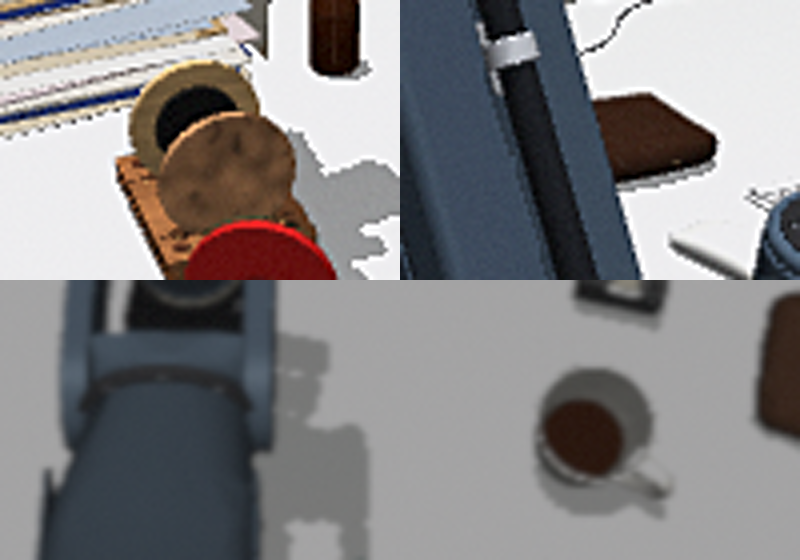

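Scene crop: the lid and coaster are undisturbed in the stand, with the gripper above the crop. Top crop: the mug mouth is clear at about px (369,211).

Emit:
play_rows --steps '[0.15,0.65,0.1,0,0,0.15,0,0,0,0,0.15,0,0,0.75,0,0.15,0,0,0.75,0,0.15,0,0,0.75,0,0.15,0,0,0.75,0,0.15,0,0,0.5,0,0.15,0,0,0.5,0,0.15,0,0,0.5,0,0.15,0,0,0,0]'

```text
time: 5.35
position: [0.6097, 0.1799, 0.0826]
tool_rot: [0.745, 0.667, -0.002, -0.001]
ft_force: [0.8, 0.1, 0.3]
grip_width: 0.05
grip_force: 0.0
```

Run:
```python
from h import *
to(.608,.182,.083,1.466)
s=cam('scene');save(s,'pics/s2.png')
a=cv2.imread('pics/s2.png');cv2.imwrite('pics/v2.png',cv2.resize(a[130:270,160:300],None,fx=4,fy=4,interpolation=2))
```

```text
t 5.35 pos [0.6097 0.1799 0.0826] psi 1.4616 q [ 0.111  0.717  1.51  -0.     0.918  0.221] w 0.05 F [0.84 0.05 0.27] gf 0.0
rows of shift [ 0.064 -0.063 -0.014] twist -0.044 tilt -0.9999926336595504
```

View pics/v2.png

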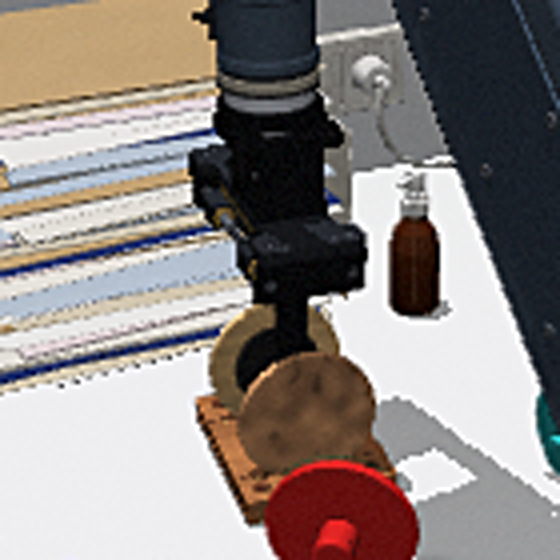

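The near finger is in front of the lid's upper edge and the coaster is untouched. The plug reaches about 90 mm up, so I'll raise the tips 10 mm before closing.

Emit:
play_rows --steps '[0.15,0,0,-0.33,0,0.15,0,0,0,0,-1,0,0,0,0,-1,0,0,0,0,-1,0,0,0,0,-1,0,0,0,0,-1,0,0,0,0,-1,0,0,0,0,-1,0,0,0,0,-1,0,0,0,0]' --grip_force 15

```text
time: 6.4
position: [0.6105, 0.1803, 0.0943]
tool_rot: [0.745, 0.668, -0.0, -0.0]
ft_force: [-0.9, -0.4, 0.9]
grip_width: 0.0079
grip_force: 14.9
```

Emit:
play_rows --steps '[-1,0,0,-0.2,0,-1,0,0,-0.2,0,-1,0,0,-0.3,0,-1,0,0,-0.5,0,-1,0,0,-0.6,0,-1,0,0,-0.8,0,-1,0,0,-0.8,0,-1,0,0,-0.8,0,-1,0,0,-0.3,0,-1,0,0,0,0]'

```text
time: 7.4
position: [0.6122, 0.1804, 0.232]
tool_rot: [0.745, 0.668, 0.002, 0.001]
ft_force: [0.8, 0.7, -1.4]
grip_width: 0.0081
grip_force: 15.0
```

Run:
```python
from h import *
to(.63,-.0,.22)
s=cam('scene');save(s,'pics/s3.png')
a=cv2.imread('pics/s3.png');cv2.imwrite('pics/v3.png',cv2.resize(a[110:270,160:340],None,fx=3.5,fy=3.5,interpolation=2))
```

```text
t 7.4 pos [0.6122 0.1804 0.232 ] psi 1.4618 q [0.112 0.534 1.391 0.    1.211 0.221] w 0.0081 F [ 0.78  0.69 -1.36] gf 14.961978793144226
rows of shift [-5.912  1.241  0.4  ] twist None tilt -0.9999874069613423
```

View pics/v3.png

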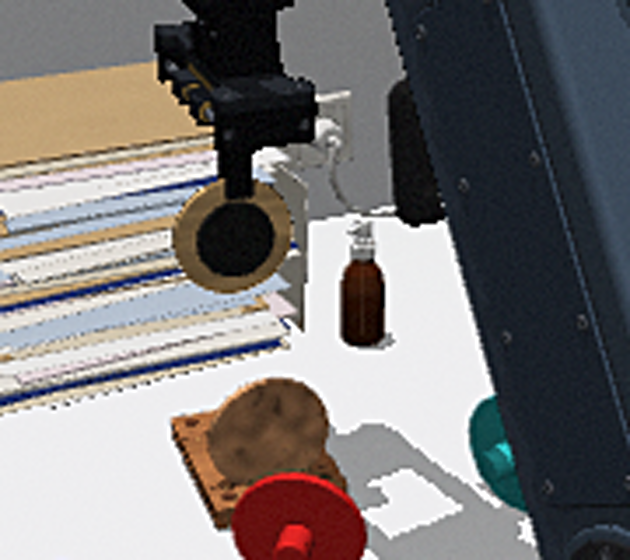

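The lid hangs vertically in the grip, plug toward the robot at crop (235,238), clear of the stand. The coaster is unmoved.

Emit:
play_rows --steps '[-1,-0.5,0.06,0,0,-1,-0.85,0.12,0,0,-1,-0.85,0.12,0,0,-1,-0.85,0.12,0,0,-1,-0.85,0.12,0,0,-1,-0.85,0.12,0,0,-1,-0.85,0.12,0,0,-1,-0.85,0.12,0,0,-1,-0.75,0.12,0,0,-1,-0.4,0.06,0,0]'

```text
time: 8.45
position: [0.6174, -0.0528, 0.2277]
tool_rot: [0.745, 0.667, -0.001, -0.001]
ft_force: [0.2, -0.5, -0.7]
grip_width: 0.0074
grip_force: 15.0
```

Emit:
play_rows --steps '[-1,0,0,0,0,-1,0,0,0.5,0,-1,0,0,0.7,0,-1,0,0,0.7,0,-1,0,0,0.7,0,-1,0,0,0.7,0,-1,0,0,0.5,0,-1,0,0,0.4,0,-1,0,0,0.2,0,-1,0,0,0,0]'

```text
time: 9.45
position: [0.6179, -0.0494, 0.0966]
tool_rot: [0.744, 0.668, -0.0, -0.001]
ft_force: [-0.5, 0.3, -1.2]
grip_width: 0.0075
grip_force: 15.0
```

Run:
```python
from h import *
np.set_printoptions(precision=3,suppress=True)
to(.62,-.05,.086)
t=cam('top');print(onz(t,308,177,0),onz(t,291,280,0))
s=cam('scene');save(s,'pics/s4.png')
h=cv2.cvtColor(s['image'],cv2.COLOR_RGB2HSV)
print(proj(s,[[.62,-.05,.0],[.62,-.05,.1]]))
```

```text
t 9.45 pos [ 0.618 -0.049  0.097] psi 1.4623 q [-0.26   0.68   1.547  0.     0.916 -0.151] w 0.0075 F [-0.52  0.35 -1.17] gf 14.961855411529541
rows of shift [-0.013  0.074  0.353] twist None tilt -0.9999982680551219
[ 0.726 -0.002  0.   ] [0.385 0.026 0.   ]
[[294.014 217.367]
 [295.097 189.614]]
```

Creep down in 1.5 mm rows.

Emit:
play_rows --steps '[-1,0,0,0.05,0,-1,0,0,0.05,0,-1,0,0,0.05,0,-1,0,0,0.05,0,-1,0,0,0.05,0,-1,0,0,0.05,0,-1,0,0,0,0,-1,0,0,0,0,-1,0,0,0,0,-1,0,0,0,0]' --grip_force 6

```text
time: 10.55
position: [0.6185, -0.05, 0.0885]
tool_rot: [0.745, 0.668, 0.0, 0.0]
ft_force: [-0.6, 0.7, -1.6]
grip_width: 0.0076
grip_force: 6.0
```

Emit:
play_rows --steps '[-1,0,0,0.05,0,-1,0,0,0,0,-1,0,0,0.05,0,-1,0,0,0,0,-1,0,0,0.05,0,-1,0,0,0,0,-1,0,0,0.05,0,-1,0,0,0,0,-1,0,0,0,0,-1,0,0,0,0]' --grip_force 4

```text
time: 11.55
position: [0.619, -0.0502, 0.0833]
tool_rot: [0.745, 0.668, 0.0, 0.001]
ft_force: [-0.4, -0.2, 5.0]
grip_width: 0.0081
grip_force: 4.0
```

Emit:
play_rows --steps '[-0.6,0,-0.2,0,0,-0.3,0,-0.3,0,0,0,0,-0.3,0,0,0.3,0,-0.35,0,0,0.6,0,-0.35,0,0,1,0,-0.4,0,0,1,0,-0.3,0,0,1,0,-0.2,0,0,1,0,-0.2,0,0,1,0,0,0,0]'

```text
time: 12.55
position: [0.54, -0.0413, 0.0824]
tool_rot: [0.745, 0.668, -0.0, -0.0]
ft_force: [0.4, -0.1, -0.4]
grip_width: 0.0802
grip_force: 0.0
```

Emit:
play_rows --steps '[1,0,0,-0.5,0,1,0,0,-0.8,0,1,0,0,-0.8,0,1,0,0,-0.8,0,1,-0.8,0,-0.8,0,1,-0.9,0,-0.5,0,1,-0.9,0,0,0,1,-0.9,0,0,0,1,-0.9,0,0,0,1,-0.9,0,0,0]'

```text
time: 13.55
position: [0.5238, -0.2009, 0.2087]
tool_rot: [0.745, 0.668, 0.0, 0.0]
ft_force: [0.1, -0.1, 0.1]
grip_width: 0.0866
grip_force: 0.0
```

Run:
```python
from h import *
to(.62,-.05,.2)
s=cam('scene');save(s,'pics/s5.png');t=cam('top');save(t,'pics/t5.png')
a=cv2.imread('pics/s5.png');b=cv2.imread('pics/t5.png')
cv2.imwrite('pics/v5.png',np.hstack([cv2.resize(a[150:290,200:400],(400,280),interpolation=2),cv2.resize(b[150:290,220:420],(400,280),interpolation=2)]))
```

```text
t 13.55 pos [ 0.5238 -0.2009  0.2087] psi 1.4618 q [-0.565  0.458  1.611  0.     1.071 -0.456] w 0.0866 F [ 0.14 -0.11  0.08] gf 0.0
rows of shift [5.348 2.64  0.289] twist None tilt -0.9999994581114982
```

View pics/v5.png

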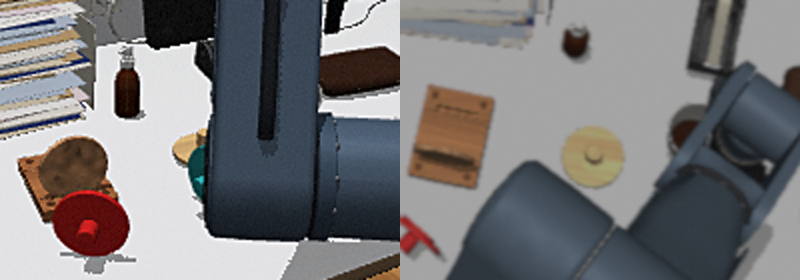

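The lid lies flat, knob up, at top px (316,227), clear of everything; spray and coaster are unmoved. In the scene view the arm hides most of it.

Run:
```python
from h import *
np.set_printoptions(precision=4,suppress=True)
t=cam('top');s=cam('scene')
print('proj scene mug rim',proj(s,[[.59,-.19,.095],[.59,-.19,0]]).tolist(),'lid',proj(s,[[.55,-.04,.03]]))
h=cv2.cvtColor(t['image'],cv2.COLOR_RGB2HSV)
m=cv2.inRange(h,(12,50,90),(35,200,255)); m[:195]=0;m[265:]=0;m[:,:295]=0;m[:,335:]=0
c=max(cv2.findContours(m,0,2)[0],key=cv2.contourArea); e=cv2.fitEllipse(c); print('ellipse',e,cv2.contourArea(c))
u,v=e[0]; print('lid centre z=.014',onz(t,u,v,.014), 'diam', np.linalg.norm(onz(t,u-e[1][1]/2,v,.014)-onz(t,u+e[1][1]/2,v,.014)))
```

```text
proj scene mug rim [[337.171889111529, 186.0644315793099], [334.89382371369373, 211.9080187666569]] lid [[303.1229 219.5653]]
ellipse ((315.9105529785156, 227.83554077148438), (29.504209518432617, 29.952465057373047), 112.77456665039062) 692.5
lid centre z=.014 [ 0.5557 -0.0398  0.014 ] diam 0.09576723763435929
```

Emit:
play_rows --steps '[0.15,1,-0.3,0,0,0.15,1,-0.3,0,0,0.15,1,-0.3,0,0,0.15,1,-0.3,0,0,0.15,1,-0.3,0,0,0.15,1,-0.3,0,0,0.15,1,-0.3,0,0,0.15,1,-0.3,0,0,0.15,1,-0.3,0,0,0.15,1,-0.3,0,0]'

```text
time: 14.75
position: [0.4657, 0.111, 0.2086]
tool_rot: [0.744, 0.668, 0.0, -0.0]
ft_force: [-0.1, -0.2, -1.4]
grip_width: 0.0504
grip_force: 0.0
```

Emit:
play_rows --steps '[0.15,1,-0.3,0,0,0.15,1,-0.3,0,0,0.15,1,-0.3,0,0,0.15,1,-0.3,0,0,0.15,1,-0.3,0,0,0.15,1,-0.3,0,0,0.15,1,-0.3,0,0,0.15,1,-0.3,0,0,0.15,1,-0.3,0,0,0.15,0,0,0,0]'

```text
time: 15.75
position: [0.4136, 0.3899, 0.2086]
tool_rot: [0.743, 0.67, 0.001, -0.001]
ft_force: [0.5, -0.1, -0.2]
grip_width: 0.0499
grip_force: 0.0
```

Run:
```python
from h import *
to(.556,-.04,.1,1.466)
s=cam('scene');save(s,'pics/s6.png');t=cam('top');save(t,'pics/t6.png')
a=cv2.imread('pics/s6.png');b=cv2.imread('pics/t6.png')
cv2.imwrite('pics/v6.png',np.hstack([cv2.resize(a[160:260,270:370],(400,400),interpolation=2),cv2.resize(b[180:260,300:400],(400,320),interpolation=2).repeat(1,0) if 0 else cv2.resize(b[170:270,300:400],(400,400),interpolation=2)]))
```

```text
t 15.75 pos [0.4136 0.3899 0.2086] psi 1.4673 q [0.558 0.468 1.593 0.002 1.079 0.661] w 0.0499 F [ 0.45 -0.08 -0.19] gf 0.0
rows of shift [-13.772   6.199   3.588] twist 0.013 tilt -0.9999973314030116
```

View pics/v6.png

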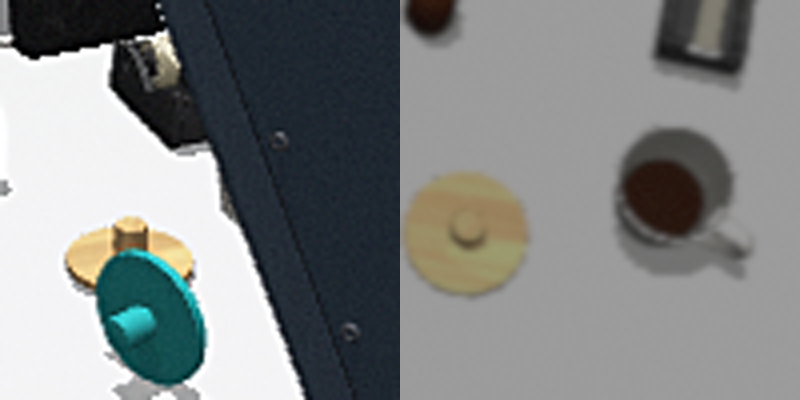

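The scene view shows the lid's knob top at px (302.5,215) and only the mug's left edge at about (325,207), the rest being behind the arm. The top view gives the knob at (316.6,226) and the mug mouth at about (368,216).

Run:
```python
from h import *
np.set_printoptions(precision=4,suppress=True,linewidth=200)
t=cam('top');s=cam('scene')
print('knob top',tri(t,(316.6,225.8),s,(302.4,215.1)),proj(t,[[.556,-.04,.044]]),proj(s,[[.556,-.04,.044]]))
h=cv2.cvtColor(t['image'],cv2.COLOR_RGB2HSV)
m=cv2.inRange(h,(12,50,90),(35,200,255)); m[:195]=0;m[265:]=0;m[:,:295]=0;m[:,335:]=0
c=max(cv2.findContours(m,0,2)[0],key=cv2.contourArea); e=cv2.fitEllipse(c); print('lid',onz(t,*e[0],.014))
g=cv2.cvtColor(t['image'],cv2.COLOR_RGB2GRAY)
for v in range(199,240,2): print(v,g[v,350:390])
```

```text
knob top (array([ 0.5568, -0.0404,  0.0423]), np.float64(0.0009480453781870679)) [[316.6086 226.0402]] [[302.2972 214.7511]]
lid [ 0.5556 -0.0397  0.014 ]
199 [156 156 155 155 156 156 155 156 155 155 156 155 155 155 155 155 156 156 156 155 156 155 155 156 155 156 156 155 155 156 155 155 156 156 155 155 156 155 155 156]
201 [156 155 155 154 155 155 156 155 156 155 153 152 147 137 134 138 140 139 139 140 139 140 143 148 153 154 155 155 155 155 155 155 156 155 156 156 155 155 155 155]
203 [155 156 155 156 156 155 155 155 154 144 130 112  98  88  80  74  72  73  71  71  72  74  81  90 103 120 137 146 154 155 156 155 156 155 155 155 155 156 155 156]
205 [155 156 155 155 155 155 154 145 128 104  84  73  72  71  71  70  70  69  69  70  71  72  72  72  72  73  79  98 125 145 154 155 156 155 156 156 155 156 155 155]
207 [155 155 155 155 154 149 135 108  82  72  71  70  72  72  71  72  73  71  71  72  73  73  74  73  74  74  74  75  80  99 129 147 153 155 156 155 155 155 155 155]
209 [156 155 155 154 144 125  97  75  71  70  68  67  65  62  60  61  64  67  69  73  76  76  76  75  75  75  75  7
[... 1840 characters left out ...]
 98  94  92 105 125 133 132 140 151]
233 [155 155 155 155 154 149 134 120 116 114 114 114 114 114 115 114 114 115 114 114 114 114 115 115 114 114 114 112 110 108 102  95  87  78  72  81 101 121 141 153]
235 [155 155 156 155 155 155 153 146 133 120 115 115 115 115 115 115 114 114 114 115 115 113 115 114 114 115 117 121 119 117 115 113 110 109 114 126 141 151 154 155]
237 [155 155 155 155 155 155 154 155 152 149 146 137 124 118 115 116 115 116 115 115 116 116 117 121 129 140 148 152 150 147 136 124 116 114 114 120 137 152 155 156]
239 [156 155 155 155 155 155 155 156 155 155 155 154 152 149 149 149 149 148 149 149 149 149 149 152 154 155 155 155 156 155 155 152 146 137 129 131 143 153 155 155]
```

Run:
```python
from h import *
np.set_printoptions(precision=4,suppress=True,linewidth=200)
t=cam('top'); g=cv2.cvtColor(t['image'],cv2.COLOR_RGB2GRAY).astype(float)
def cross(a,x0,lv):   # subpixel falling edge
    i=np.argmax(a<lv); return x0+i-(lv-a[i])/(a[i-1]-a[i])
p=[]
for v in range(204,216):
    p.append((cross(g[v,345:],345,115),v)); 
for v in range(204,219):
    p.append((cross(g[v,392:340:-1],0,115)*-1+392,v))
for u in range(362,375): p.append((u,cross(g[190:,u],190,115)))
p+=[(354,219),(356.4,223),(358.2,225),(360.6,227),(364.6,229)]
e=cv2.fitEllipse(np.array(p,np.float32));print(e)
for z in(.09,.095):print(onz(t,*e[0],z),np.linalg.norm(onz(t,e[0][0]-e[1][0]/2,e[0][1],z)-onz(t,e[0][0]+e[1][0]/2,e[0][1],z)))
c=onz(t,*e[0],.095); th=np.linspace(0,2*np.pi,13)[:-1]
for r in(.0445,.046):
    q=proj(t,np.c_[c[0]+r*np.cos(th),c[1]+r*np.sin(th),0*th+.095]);print(q.round(1).tolist())
s=cam('scene');gs=cv2.cvtColor(s['image'],cv2.COLOR_RGB2GRAY)
for v in(204,207,210):print(v,gs[v,318:334])
print(proj(s,[[c[0]+.046*np.cos(a),c[1]+.046*np.sin(a),.03] for a in np.arange(0,6.28,.05)])[:,0].min())
```

```text
((368.3576354980469, 215.49034118652344), (27.96653175354004, 29.027992248535156), 117.5241470336914)
[ 0.5937 -0.1934  0.09  ] 0.08584509543840298
[ 0.5926 -0.1927  0.095 ] 0.08557839718688971
[[369.1, 201.4], [361.8, 202.7], [356.2, 207.4], [353.8, 214.3], [355.4, 221.6], [360.4, 227.2], [367.6, 229.8], [375.0, 228.5], [380.6, 223.7], [382.9, 216.7], [381.3, 209.5], [376.2, 203.9]]
[[369.1, 200.9], [361.5, 202.2], [355.8, 207.1], [353.3, 214.2], [354.9, 221.8], [360.1, 227.6], [367.6, 230.3], [375.2, 228.9], [381.0, 223.9], [383.4, 216.7], [381.7, 209.3], [376.5, 203.5]]
204 [244 244 244 245 246 255 199  36  29  40  44  43  42  48  44  41]
207 [244 244 243 244 245 251 242  96  20  30  43  44  39  44  39  43]
210 [244 244 244 244 245 247 255 142  94  25  28  48  41  42  41  40]
321.8103680123138
```

Emit:
play_rows --steps '[0.15,-0.9,0.4,0,0,0.15,-0.9,0.4,0,0,0.15,-0.9,0.4,0,0,0.15,-0.9,0.4,0,0,0.15,-0.9,0.4,0,0,0.15,-0.9,0.4,0,0,0.15,-0.9,0.4,0,0,0.15,-0.9,0.4,0,0,0.15,-0.9,0.4,0,0,0.15,-0.9,0.4,0,0]'

```text
time: 17.05
position: [0.5056, 0.1021, 0.2086]
tool_rot: [0.745, 0.667, 0.0, 0.0]
ft_force: [1.4, 0.3, 0.2]
grip_width: 0.0501
grip_force: 0.0
```

Emit:
play_rows --steps '[0.15,-0.9,0.4,0,0,0.15,-0.9,0.4,0,0,0.15,-0.9,0.4,0,0,0.15,-0.9,0.4,0.5,0,0.15,-0.9,0.4,0.7,0,0.15,-0.3,0.2,0.7,0,0.15,0,0,0.7,0,0.15,0,0,0.4,0,0.15,0,0,0,0,0.15,0,0,0,0]'

```text
time: 18.05
position: [0.5555, -0.0462, 0.1188]
tool_rot: [0.745, 0.668, 0.0, 0.0]
ft_force: [0.5, 0.9, 0.9]
grip_width: 0.0501
grip_force: 0.0
```

Run:
```python
from h import *
to(.5563,-.040,.02,1.466)
```

```text
t 18.05 pos [ 0.5555 -0.0462  0.1188] psi 1.4617 q [-0.283  0.581  1.698 -0.     0.863 -0.174] w 0.0501 F [0.54 0.87 0.91] gf 0.0
rows of shift [0.208 0.004 3.295] twist -0.043 tilt -0.9999999664416326
```

Emit:
play_rows --steps '[0.15,0.2,0,0,0,0.15,0,0,0.7,0,0.15,0,0,0.7,0,0.15,0,0,0.7,0,0.15,0,0,0.7,0,0.15,0,0,0.4,0,0.15,0,0,0,0,0.15,0,0,0,0,-0.1,0,0,0,0,-0.1,0,0,0,0]' --grip_force 15

```text
time: 19.05
position: [0.5569, -0.0403, 0.0235]
tool_rot: [0.745, 0.668, 0.001, 0.001]
ft_force: [0.2, -0.0, 0.1]
grip_width: 0.0421
grip_force: 0.0
```

Run:
```python
from h import *
to(.5563,-.040,.02,1.466)
t=cam('top');save(t,'pics/t7.png');s=cam('scene');save(s,'pics/s7.png')
a=cv2.imread('pics/s7.png');cv2.imwrite('pics/v7.png',cv2.resize(a[150:260,250:350],None,fx=4,fy=4,interpolation=2))
```

```text
t 19.05 pos [ 0.5569 -0.0403  0.0235] psi 1.4618 q [-0.272  0.74   1.741  0.     0.658 -0.163] w 0.0421 F [ 0.19 -0.04  0.14] gf 0.0
rows of shift [ 0.007 -0.02   0.117] twist -0.042 tilt -0.9999978198086967
```

Emit:
play_rows --steps '[-0.1,0,0,0.1,0,-0.1,0,0,0,0,-0.3,0,0,0,0,-0.4,0,0,0,0,-1,0,0,0,0,-1,0,0,0,0,-1,0,0,0,0,-1,0,0,0,0,-1,0,0,0,0,-1,0,0,0,0]' --grip_force 15

```text
time: 20.15
position: [0.5561, -0.0401, 0.0194]
tool_rot: [0.745, 0.668, -0.0, -0.0]
ft_force: [-0.7, 0.1, 0.0]
grip_width: 0.0255
grip_force: 15.0
```

Emit:
play_rows --steps '[-1,0,0,-0.2,0,-1,0,0,-0.4,0,-1,0,0,-0.8,0,-1,0,0,-0.8,0,-1,0,0,-0.8,0,-1,0,0,-0.8,0,-1,0,0,-0.6,0,-1,0,0,-0.4,0,-1,0,0,0,0,-1,0,0,0,0]'

```text
time: 21.15
position: [0.5558, -0.0401, 0.1634]
tool_rot: [0.745, 0.668, -0.0, -0.0]
ft_force: [0.4, 1.4, -0.5]
grip_width: 0.0256
grip_force: 15.0
```

Run:
```python
from h import *
to(.592,-.193,.15,1.466)
s=cam('scene');save(s,'pics/s8.png')
a=cv2.imread('pics/s8.png');cv2.imwrite('pics/v8.png',cv2.resize(a[130:260,230:360],None,fx=4,fy=4,interpolation=2))
```

```text
t 21.15 pos [ 0.5558 -0.0401  0.1634] psi 1.4618 q [-0.272  0.515  1.663 -0.     0.964 -0.163] w 0.0256 F [ 0.44  1.37 -0.48] gf 14.999958530534059
rows of shift [-4.937  1.755  0.448] twist -0.042 tilt -0.9999999812769256
```

View pics/v8.png

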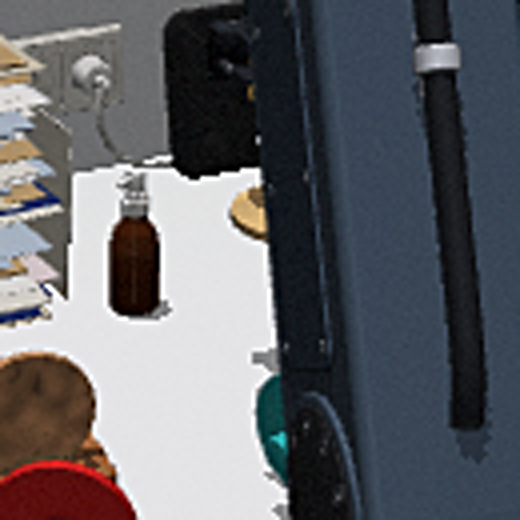

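The lid is held level at crop (250,212), and spray and coaster are unmoved.

Emit:
play_rows --steps '[-1,-0.4,0.15,0,0,-1,-0.8,0.28,0,0,-1,-0.8,0.28,0,0,-1,-0.8,0.28,0,0,-1,-0.8,0.28,0,0,-1,-0.8,0.28,0,0,-1,-0.4,0.15,0,0,-1,-0.14,0.06,0,0,-1,0,0,0,0,-1,0,0,0,0]'

```text
time: 22.2
position: [0.5919, -0.1921, 0.163]
tool_rot: [0.744, 0.668, -0.0, -0.001]
ft_force: [-0.0, 1.2, -1.4]
grip_width: 0.0253
grip_force: 15.0
```

Run:
```python
from h import *
to(.592,-.193,.1164,1.466)
t=cam('top');save(t,'pics/t9.png')
b=cv2.imread('pics/t9.png');cv2.imwrite('pics/v9.png',cv2.resize(b[170:270,310:430],None,fx=5,fy=5,interpolation=2))
```

```text
t 22.2 pos [ 0.5919 -0.1921  0.163 ] psi 1.4624 q [-0.493  0.594  1.495  0.     1.055 -0.385] w 0.0253 F [-0.03  1.22 -1.36] gf 15.00009135575965
rows of shift [-0.031  0.01   1.554] twist -0.036 tilt -0.9999982519121632
```

View pics/v9.png

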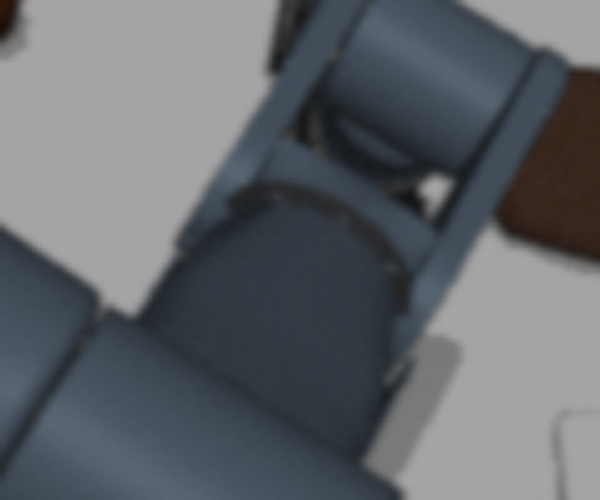

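The arm hides mug and lid from above, so I lower by force.

Emit:
play_rows --steps '[-1,0,0,0.4,0,-1,0,0,0.6,0,-1,0,0,0.4,0,-1,0,0,0.1,0,-1,0,0,0.05,0,-1,0,0,0.05,0,-1,0,0,0.05,0,-1,0,0,0,0,-1,0,0,0,0,-1,0,0,0,0]' --grip_force 8

```text
time: 23.25
position: [0.5926, -0.1933, 0.1143]
tool_rot: [0.745, 0.668, 0.0, 0.0]
ft_force: [0.0, 0.3, -1.1]
grip_width: 0.0255
grip_force: 8.0
```

Emit:
play_rows --steps '[-1,0,0,0.04,0,-1,0,0,0.04,0,-1,0,0,0.04,0,-1,0,0,0,0,-1,0,0,0,0,-1,0,0,0,0,-1,0,0,0,0,-1,0,0,0,0,-1,0,0,0,0,-1,0,0,0,0]'

```text
time: 24.25
position: [0.5925, -0.1932, 0.1104]
tool_rot: [0.745, 0.668, -0.0, 0.0]
ft_force: [0.3, -1.0, -0.9]
grip_width: 0.0258
grip_force: 8.0
```

Emit:
play_rows --steps '[-1,0,0,0.03,0,-1,0,0,0,0,-1,0,0,0.03,0,-1,0,0,0,0,-1,0,0,0.02,0,-1,0,0,0,0,-1,0,0,0,0,-1,0,0,0,0,-1,0,0,0,0,-1,0,0,0,0]'

```text
time: 25.25
position: [0.5925, -0.1933, 0.1082]
tool_rot: [0.745, 0.668, 0.0, 0.0]
ft_force: [-0.9, 0.0, 1.7]
grip_width: 0.0263
grip_force: 8.0
```

Emit:
play_rows --steps '[-0.35,0,0,0,0,-0.25,0,0,0,0,-0.1,0,0,0,0,0.1,0,0,0,0,0.1,0,0,0,0,0.1,0,0,-0.2,0,0.1,0,0,-0.5,0,0.1,0,0,-0.8,0,0.1,0,0,-0.9,0,0.1,0,0,-0.9,0]'

```text
time: 26.25
position: [0.5923, -0.1931, 0.2082]
tool_rot: [0.745, 0.668, -0.0, -0.0]
ft_force: [1.4, -0.4, -0.9]
grip_width: 0.048
grip_force: 0.0
```

Emit:
play_rows --steps '[0.1,0.9,-0.3,-0.5,0,0.1,0.9,-0.3,0,0,0.1,0.9,-0.3,0,0,0.1,0.9,-0.3,0,0,0.1,0.9,-0.3,0,0,0.1,0.9,-0.3,0,0,0.1,0.9,-0.3,0,0,0.1,0.9,-0.3,0,0,0.1,0,0,0,0,0.1,0,0,0,0]'

```text
time: 27.25
position: [0.5446, 0.0296, 0.2224]
tool_rot: [0.744, 0.668, 0.0, 0.001]
ft_force: [1.0, 0.1, 0.7]
grip_width: 0.0478
grip_force: 0.0
```

Run:
```python
from h import *
np.set_printoptions(precision=4,suppress=True)
to(.592,-.193)
t=cam('top');save(t,'pics/t10.png')
b=cv2.imread('pics/t10.png');cv2.imwrite('pics/v10.png',cv2.resize(b[150:270,200:420],None,fx=3.6,fy=3.6,interpolation=2))
h=cv2.cvtColor(t['image'],cv2.COLOR_RGB2HSV)
m=cv2.inRange(h,(12,50,90),(35,200,255)); m[:185]=0;m[255:]=0;m[:,:335]=0;m[:,405:]=0
c=max(cv2.findContours(m,0,2)[0],key=cv2.contourArea); e=cv2.fitEllipse(c); print(e,onz(t,*e[0],.103))
c=[.5925,-.193];a=np.linspace(0,6.28,40)
print('expected',cv2.fitEllipse(proj(t,np.c_[c[0]+.05*np.cos(a),c[1]+.05*np.sin(a),0*a+.103]).astype(np.float32)))
```

```text
t 27.25 pos [0.5446 0.0296 0.2224] psi 1.4635 q [-0.15   0.42   1.634 -0.001  1.086 -0.043] w 0.0478 F [1.02 0.09 0.67] gf 0.0
rows of shift [-7.208  2.367  0.007] twist None tilt -0.9999992477223432
((368.6900329589844, 215.37339782714844), (31.145893096923828, 31.800107955932617), 117.05670166015625) [ 0.5913 -0.1925  0.103 ]
expected ((368.8893737792969, 215.0978240966797), (31.84645652770996, 33.177391052246094), 119.60796356201172)
```

View pics/v10.png

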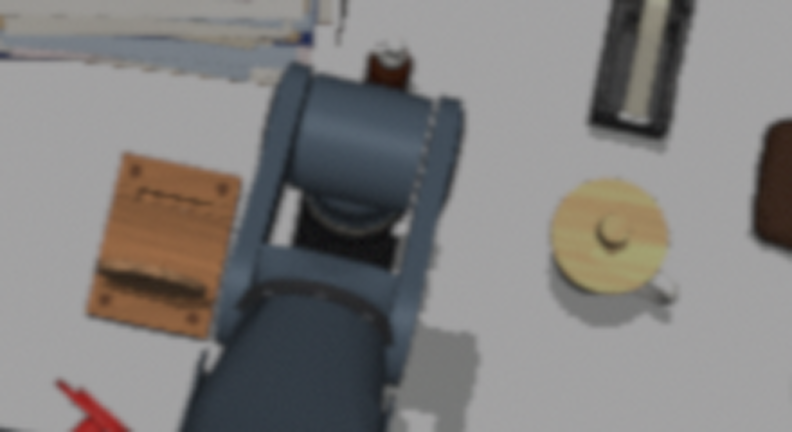

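The lid sits centred on the mug at crop (610,236), within about 1–2 mm of the expected rim position. The mug, coaster and spray are in place and the arm is clear.

```bash
python3 -c "
from rig import robot
print(robot.hand_in())"
```

```text
the job is handed in; nothing more can be done
None
```

The lid was laid flat on the desk knob up, released, picked up again and set on the mug, and I handed the job in at about 27 s; the last top view puts it 1–2 mm from the mouth's centre, but level and height were judged only by wrist force and that view, and no verdict came back.

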